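# Set the trophy king in the gluing jig and hold the fork shut

## Task

Stand the chess king upright and centred on top of the narrow column of the gluing jig and let go of it, while the jig's sprung arm is still parked. Then swing the arm away from you against its spring until it meets its stop, so that its fork closes round the king's stem without knocking it, and finish while holding the arm there: it springs back if let go. Leave the other chess pieces standing where they are.

Things in the scene. Friction and masses are not known exactly. Their poses are not given: they have to be found in the camera images.
- king: the chess king, loose, all dark wood like the other pieces and the tallest of them (92 mm, the only one with a small cross on top); origin at the centre of its underside, z up through the head. Turned foot 38 mm across, plain round stem 19 mm across from 28 to 64 mm up, head widening to 28 mm at 75 mm up. 60 to 130 g. It starts in any of the four places of the group of pieces, the others at least 80 mm away
- king_c (a point): the king's centre, on its axis 46 mm above its underside, on the round stem: a good place to grasp it from above
- jig: the gluing jig, fixed, turned up to 0.3 rad: grey base plate 100 x 270 x 12 mm with a round aluminium column (42 mm across, top 75 mm above the table) near one end, the arm's pivot post near the other, and between them, beyond the arm's end position, a stop post 12 x 16 mm, 130 mm high. Origin on the table under the column; +y points to the pivot, 150 mm away; +x, about away from the robot, is the fork's way into the column
- column_top (a point): centre of the flat top of the column, 75 mm above the table; the king stands here
- fork_pivot (a point): point on the arm's vertical pivot axis at the middle of the arm's thickness, 125 mm above the table; pivot cap ends 138 mm above the table
- fork_pin (a point): point on the axis of the arm's upright handle pin, 85 mm from the pivot axis and 165 mm above the table. The pin is round, 14 mm across, and stands free from 130 to 190 mm above the table; it can be pinched or pushed, and travels on a circle round the pivot
- fork (a point): centre of the arm's fork, 150 mm from the pivot axis in line with the pin, 125 mm above the table: a flat steel U 10 mm thick, open in the direction of travel, 34 mm clear between the prongs, prongs reaching 24 mm ahead of this point and the bar behind it 19 mm back. With the arm at its stop the fork is centred over the column and surrounds the king's stem 45 to 55 mm above the king's underside
- swing_arm (a joint): angle of the flat steel arm (reaching 175 mm from its pivot axis) about its vertical pivot axis, rad: 0 parked by its spring, pointing roughly towards the robot; grows counter-clockwise seen from above; 1.396 at the stop, pointing at the column. The torsion spring resists with 0.21 N m at 0 rising evenly to 0.63 N m at the stop (about 2.5 N to 7.5 N at the pin) and drives the arm back when let go
- queen_c (a point): centre of the chess queen (72 mm tall, foot 38 mm across, small ball on top), loose, 36 mm above the table; bystander
- rook_c (a point): centre of the rook (58 mm tall, 36 mm across, notched flat top), loose, 26 mm above the table; bystander
- pawn_c (a point): centre of the pawn (48 mm tall, 32 mm across, ball head), loose, 22 mm above the table; bystander
Not all that is in view belongs to the job. Leave any orange, red or turquoise look-alike of the king alone.

How it is judged:
On the way, in this order (a step that is already met when the one before it is completed fails the run):
1. the king stands free on the column, upright and centred, with the arm still parked (horizontal distance between king and column_top below 0.007 m and z of king in the frame of column_top between -0.004 and 0.004 m and angle between king's own z axis and vertical below 0.12 rad and contact force between the fingers and king below 0.05 N and contact force between king and jig above 0.25 N and value of joint swing_arm below 0.15 rad), for 0.2 s.
2. the arm is swung to its stop with the king still standing (horizontal distance between king and column_top below 0.007 m and z of king in the frame of column_top between -0.004 and 0.004 m and angle between king's own z axis and vertical below 0.12 rad and value of joint swing_arm above 1.34 rad), for 0.2 s.
At the end, for the whole second after the job is handed in: The king stands still on the column, untouched by the robot, upright within 0.12 rad, its axis within 7 mm of the column's and its foot within 4 mm of the column's top, while the robot holds the arm within 0.056 rad of its stop (1.34 rad or more) with more than 1 N (all of step 2 and contact force between the fingers and king below 0.05 N and contact force between king and jig above 0.25 N and linear speed of king below 0.02 m/s and contact force between any of the fingers, the arm and swing_arm above 1 N); the arm keeps its last pose, push and grip.
It fails at once if the queen is moved by more than 25 mm or tipped over (distance of queen_c from where it was at the start of the episode above 0.025 m or angle between queen_c's own z axis and vertical above 0.4 rad).
It fails at once if the rook is moved by more than 25 mm or tipped over (distance of rook_c from where it was at the start of the episode above 0.025 m or angle between rook_c's own z axis and vertical above 0.4 rad).
It fails at once if the pawn is moved by more than 25 mm or tipped over (distance of pawn_c from where it was at the start of the episode above 0.025 m or angle between pawn_c's own z axis and vertical above 0.4 rad).
It also fails if it takes over 51 s, if anything falls off the work surface, if the arm or the gripper's body presses on something with over 40 N, if the wrist force passes 120 N, or if a joint passes its speed limit or range.

## Robot

A 6-joint arm with a two-finger parallel gripper is mounted at the origin on the work surface. World frame = base frame: x ahead of the robot, y to its left, z up, the work surface at z = 0. Lengths are in m, angles in rad, forces in N, time in s.
With the tool pointing down it reaches from about 0.3 to 0.775 m from the base axis. Payload 14.6 kg.
Tool frame: the origin (TCP) lies midway between the tips of the shut fingers; the grasp point (between the pads) lies 19 mm behind it (ctrl.pinch_z is the distance from the TCP to the grasp point, in m); z points along the fingers, y is the line along which they close (so a half turn about z gives the same grasp; the last joint's range is limited). The gripper opens to 94 mm and grips with 3 to 60 N. Pads are 16 mm wide; open, the fingers measure 119 mm over their backs; the gripper's body (75 mm by 177 mm) begins 78 mm behind the grasp point.
Start: joints at [-1.242, 0.3, 1.521, -0, 1.321, -0.067], TCP at [0.212, -0.507, 0.205] pointing down, gripper open.
Joint ranges: [-3.03, 3.03], [-0.79, 2.21], [0.23, 2.52], [-1.04, 4.18], [0, 3.07], [-2.55, 2.55]. Speed limits (rad/s): [2.22, 2.22, 2.57, 3.14, 3.14, 3.14].

## Interface

Orientations are given as [roll, pitch, yaw] about the fixed x, y, z axes, in that order (R = Rz(yaw) Ry(pitch) Rx(roll)).
In Python, from station import ctrl gives the robot as it stands.
- The arm moves only by the tool jog_arm, never from a script. Its argument "motion" is a list of rows, each a list of 7 numbers: the shift along the tool's x, y, z in m, then the turn, a rotation vector about the tool's x, y, z in rad, then the opening, from -1 (shut) to 1 (fully open). In form: [[tx, ty, tz, rx, ry, rz, gripper], ...]. A call has 1 to 5 rows; each row shifts and turns the commanded pose from where the row before left it, along the tool's axes as they then stand; what a row does not reach is not made up. A row lasts 1/10 s, in which the tool goes at most 50 mm and 8.59 degrees, less where a joint would pass 70% of its speed; a pose out of reach is approached as far as the arm can. A call is refused whole if a number of a shift passes 0.05 or a number of a turn 0.15, either way. A call with a gripper value outside its range is refused whole. The fingers move at their own pace and stop on an object; "squeeze" is the grip in N (left out, the last holds). Time passes only in rows, so rows that do not move let the fingers close. It gives the time, the measured TCP pose, the force, the opening and the grip force at its end, in the units of the state.
- ctrl.get_obs(): the state, without advancing time (a new reading comes with each control period).
- ctrl.camera(name): name is "side" or "top" or "wrist"; returns the picture (480x640x3 uint8, red, green, blue); there is no depth.
- ctrl.camera_model(name): a dict with "intrinsics" (3x3 intrinsics, pixels), "k1" (the pictures are not rectified: a ray, as slopes to the right and down, at radius r is drawn at 1 + k1 r^2 times it, then the intrinsics apply), "rvec" (rotation vector, rad) and "tvec" (3), from world to camera coordinates, as OpenCV has them. Camera axes: x right, y down, z forward; pixel columns grow to the right and rows downward; lengths in m; the calibration is good to about 2 mm. A picture is of the moment at which its call begins: read the wrist's pose just before it. camera_model takes no time and is no camera call; for the wrist camera it gives the pose at the moment of the call.
- ctrl.hand_in(): hands the job in; it is judged then, once.
The state is a dict: "time_s": time; "qpos": joint angles; "joint_vel": joint speeds; "tau": joint torques, N m; "ee_pos": TCP position; "eef_rot": TCP orientation; "force": force on the tool from outside, world axes, zero at the start; "moment": the same for the moment, N m; "grip_width": finger opening in m; "grip_force": force on a finger pad.
Only numpy, scipy, OpenCV 4.12 (cv2) and the standard library are available. Lean on these libraries where they do the work, as an engineer would, in place of code of your own. Each camera call takes 0.05 s, during which the arm holds its last target. There are 200 camera calls.

## Working session

There is one attempt and no reset: what is moved stays moved. The work goes in short steps, Python scripts to look and compute and a tool call to move; the robot and the scene stay as the last step left them, time stands still between calls to the robot, and variables do not carry over. Pictures are saved under pics/ and viewed, at most 11 in all, crops included, and the job is handed in when it is done.

Besides the shell and the picture viewer there is one more tool, called after "Request:" as name(argument=value, ...) on one line, values as JSON. jog_arm: Moves the arm, as the interface text tells. Its arguments: {"type":"object","properties":{"motion":{"type":"array"},"squeeze":{"type":"number"}},"required":["motion"]}

```bash
ls; mkdir -p pics; cat > h.py <<'E'
import numpy as np, cv2
from station import ctrl
def snap(n,f):
    m=ctrl.camera_model(n); im=ctrl.camera(n); cv2.imwrite('pics/'+f+'.png',im[:,:,::-1]); return im,m
def ray(m,u,v):
    K=np.array(m['intrinsics']);k1=m['k1']
    d=np.array([(u-K[0,2])/K[0,0],(v-K[1,2])/K[1,1]]);s=d.copy()
    for _ in range(30): s=d/(1+k1*(s@s))
    R,_=cv2.Rodrigues(np.array(m['rvec'],float));t=np.array(m['tvec'],float).ravel()
    return -R.T@t, R.T@np.array([s[0],s[1],1])
def onz(m,u,v,z):
    c,d=ray(m,u,v); return c+d*(z-c[2])/d[2]
def proj(m,P):
    R,_=cv2.Rodrigues(np.array(m['rvec'],float));t=np.array(m['tvec'],float).ravel()
    p=R@np.array(P)+t;s=p[:2]/p[2];s=s*(1+m['k1']*(s@s));K=np.array(m['intrinsics'])
    return np.array([K[0,0]*s[0]+K[0,2],K[1,1]*s[1]+K[1,2]])
E
python3 - <<'E'
from h import *
o=ctrl.get_obs();print(o)
a,m=snap('top','top0');b,m2=snap('side','side0')
for x in (m,m2): print(x, ray(x,320,240)[0])
E
```

```text
pics
{'time_s': 0.0, 'qpos': array([-1.24162981e+00,  3.00484524e-01,  1.52155414e+00, -2.23401680e-06,
        1.32072716e+00, -6.66066127e-02]), 'joint_vel': array([-9.40767659e-04,  6.24974234e-05, -2.97996702e-04,  1.57209184e-04,
        9.41795616e-04,  1.06186748e-05]), 'tau': array([-2.66621682e-04, -5.31802154e+01, -3.52730334e+01,  7.08201667e-02,
        2.44173309e-02, -7.58216947e-05]), 'ee_pos': array([ 0.21194627, -0.50724104,  0.20489037]), 'eef_rot': array([-3.14042194e+00, -7.59241168e-05,  3.95773643e-01]), 'force': array([ 0.2714309 , -0.14579305, -0.79255043]), 'moment': array([ 0.04611529, -0.04249264,  0.01090467]), 'grip_force': 0.0, 'grip_width': 0.09387498381838887}
{'intrinsics': array([[477.91524179,   0.        , 320.83463946],
       [  0.        , 477.91524179, 238.82535287],
       [  0.        ,   0.        ,   1.        ]]), 'k1': 0.03854377415244851, 'rvec': array([ 2.1727007 , -2.14842844,  0.08869477]), 'tvec': array([-0.02863733,  0.55014875,  0.80652645])} [ 0.46646741 -0.03868553  0.85725156]
{'intrinsics': array([[496.14861258,   0.        , 326.17698282],
       [  0.        , 496.14861258, 235.78690224],
       [  0.        ,   0.        ,   1.        ]]), 'k1': -0.08835976286111774, 'rvec': array([ 2.27009299, -0.60700223,  0.27703776]), 'tvec': array([-0.48073427,  0.24561772,  0.66447805])} [ 0.25141777 -0.50661332  0.64272593]
```

View pics/top0.png

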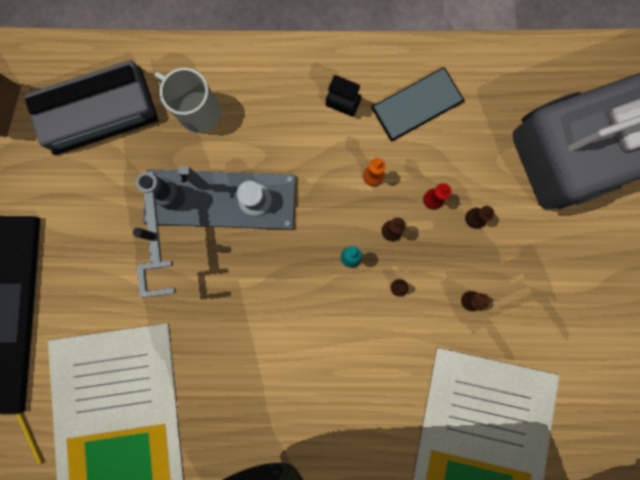

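View pics/side0.png

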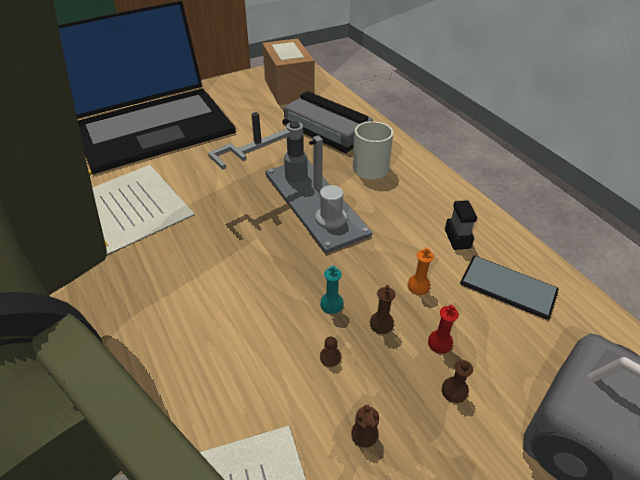

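The top view shows the jig: column top about (252,196), pivot cap (148,182), fork (152,280). The dark pieces are at (393,229), (480,217), (474,301) and (400,288). The side view suggests the king is the dark piece at (382,310), so I'll zoom in to confirm.

```bash
python3 - <<'E'
from h import *
t=cv2.imread('pics/top0.png');s=cv2.imread('pics/side0.png')
c1=cv2.resize(t[155:315,120:320],(800,640),interpolation=cv2.INTER_CUBIC)
c2=cv2.resize(s[270:420,350:490],(560,600),interpolation=cv2.INTER_CUBIC)
c3=cv2.resize(t[180:320,370:510],(600,600),interpolation=cv2.INTER_CUBIC)
cv2.imwrite('pics/c.png',np.hstack([cv2.resize(c1,(400,320)),cv2.resize(c3,(320,320)) ]))
cv2.imwrite('pics/c.png',cv2.vconcat([cv2.hconcat([cv2.resize(c1,(450,360)),cv2.resize(c2,(336,360))])]))
m=ctrl.camera_model('top');m2=ctrl.camera_model('side')
for im,mm,n in((t,m,'top'),(s,m2,'side')):
    hsv=cv2.cvtColor(im,cv2.COLOR_BGR2HSV)
    mask=((hsv[:,:,2]<75)).astype(np.uint8)
    k,l,st,ce=cv2.connectedComponentsWithStats(mask)
    for i in range(1,k):
        if 60<st[i,4]<1500: print(n,st[i],ce[i].round(1),onz(mm,*ce[i],0.03).round(3))
g=cv2.cvtColor(t,cv2.COLOR_BGR2GRAY)
for x0,y0,x1,y1,z in((225,170,280,222,.075),(130,160,170,205,.138)):
    c=cv2.resize(g[y0:y1,x0:x1],None,fx=4,fy=4,interpolation=cv2.INTER_CUBIC)
    C=cv2.HoughCircles(c,cv2.HOUGH_GRADIENT_ALT,1,20,param1=150,param2=.5,minRadius=15,maxRadius=80)
    if C is not None:
        for q in C[0]: u,v=(q[0]+.5)/4-.5+x0,(q[1]+.5)/4-.5+y0; print(z,u,v,q[2]/4,onz(m,u,v,z).round(4))
E
```

```text
top [164  72  40  38 642] [181.2  90.5] [0.815 0.231 0.03 ]
top [  0  74  28  62 895] [  7.8 102.7] [0.788 0.538 0.03 ]
top [ 326   75   36   41 1019] [343.5  95.8] [ 0.807 -0.06   0.03 ]
top [370  90  94  51 371] [411.4 118.6] [ 0.766 -0.18   0.03 ]
top [206  92  15  30 230] [213.1 106.2] [0.787 0.173 0.03 ]
top [181 117  20  15 129] [190.  124.7] [0.752 0.213 0.03 ]
top [576 132  64  21 403] [606.2 143.4] [ 0.721 -0.514  0.03 ]
top [140 176  13  12 125] [145.9 181.7] [0.648 0.287 0.03 ]
top [291 178   6  51 117] [294.2 204. ] [0.611 0.025 0.03 ]
top [248 190  35  24 427] [269.9 202.5] [0.613 0.068 0.03 ]
top [432 195  26  14 160] [444.6 200.7] [ 0.619 -0.237  0.03 ]
top [466 207  28  22 455] [479.1 216.9] [ 0.591 -0.296  0.03 ]
top [382 219  25  23 408] [393.7 229.6] [ 0.568 -0.149  0.03 ]
top [134 228  25  14 209] [145.9 234.2] [0.555 0.283 0.03 ]
top [346 253  31  15 211] [364.1 260.3] [ 0.514 -0.098  0.03 ]
top [391 280  18  16 230] [399.5 287.5] [ 0.468 -0.158  0.03 ]
top [200 285  30  13 112] [209.6 292.8] [0.455 0.168 0.03 ]
top [462 291  30  20 438] [475.  301.1] [ 0.447 -0.
[... 489 characters left out ...]
.5] [ 0.813 -0.055  0.03 ]
side [317 222  31  14 164] [337.3 229.4] [0.608 0.048 0.03 ]
side [460 255  98  65 561] [507.3 297.1] [ 0.764 -0.224  0.03 ]
side [321 280  22  34 419] [332.2 298.2] [ 0.518 -0.085  0.03 ]
side [370 286  25  48 670] [382.8 314.5] [ 0.569 -0.151  0.03 ]
side [320 337  21  30 441] [330.2 353. ] [ 0.464 -0.17   0.03 ]
side [442 361  31  42 769] [457.  383.7] [ 0.59  -0.301  0.03 ]
side [594 380  46  35 367] [617.6 397.3] [ 0.771 -0.437  0.03 ]
side [352 412  27  36 610] [364.9 432.3] [ 0.441 -0.295  0.03 ]
0.075 249.125 192.875 12.796503 [0.6213 0.0969 0.075 ]
0.138 146.125 181.875 10.343971 [0.6243 0.2443 0.138 ]
0.138 146.125 181.875 6.6686325 [0.6243 0.2443 0.138 ]
```

View pics/c.png

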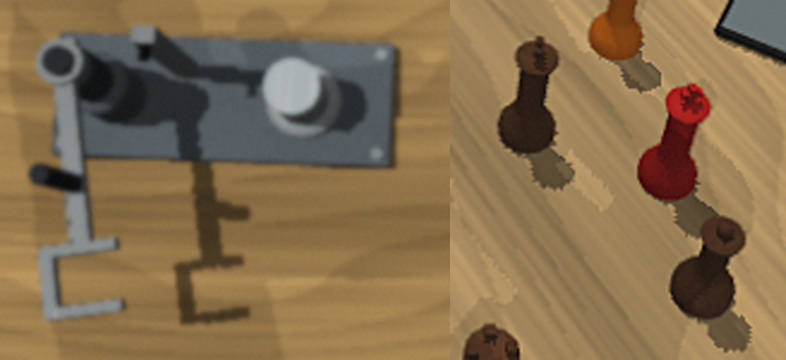

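The dark piece at (0.568, -0.149) has the cross, so it's the king. The queen, with its ball, is at (0.59, -0.30). Next I'll turn the tool and move over the king.

Request:
jog_arm(motion=[[0, 0, 0, 0, 0, 0.132, 0.3], [0, 0, 0, 0, 0, 0.132, 0.3], [0, 0, 0, 0, 0, 0.132, 0.3], [0.03, -0.03, 0, 0, 0, 0, 0.3], [0.04, -0.04, 0, 0, 0, 0, 0.3]])

```text
time_s: 0.6
ee_pos: [0.2772, -0.4417, 0.2049]
eef_rot: [-3.141, 0.001, -0.003]
force: [0.5, -0.4, -0.2]
grip_width: 0.0615
grip_force: 0.0
```

Request:
jog_arm(motion=[[0.04, -0.04, 0, 0, 0, 0, 0.3], [0.04, -0.04, 0, 0, 0, 0, 0.3], [0.04, -0.04, 0, 0, 0, 0, 0.3], [0.04, -0.04, 0, 0, 0, 0, 0.3], [0.04, -0.04, 0, 0, 0, 0, 0.3]])

```text
time_s: 1.1
ee_pos: [0.4553, -0.2636, 0.2053]
eef_rot: [-3.141, 0.0, -0.0]
force: [0.9, -1.2, 1.0]
grip_width: 0.0613
grip_force: 0.0
```

Request:
jog_arm(motion=[[0.04, -0.04, 0, 0, 0, 0, 0.3], [0.03, -0.03, 0, 0, 0, 0, 0.3], [0.01, -0.01, 0, 0, 0, 0, 0.3], [0, 0, 0, 0, 0, 0, 0.3], [0, 0, 0, 0, 0, 0, 0.3]])

```text
time_s: 1.6
ee_pos: [0.5289, -0.1908, 0.2052]
eef_rot: [-3.142, 0.001, -0.0]
force: [0.4, -0.6, 0.5]
grip_width: 0.0608
grip_force: 0.0
```

```bash
python3 - <<'E'
from h import *
o=ctrl.get_obs();print(o['time_s'],o['ee_pos'],o['eef_rot'],o['grip_width'])
a,m=snap('wrist','w1');print(ray(m,320,240),m['rvec'])
print(proj(m,[.568,-.149,0]),proj(m,[.568,-.149,.092]),proj(m,o['ee_pos']))
E
```

```text
1.6 [ 0.52889579 -0.19078885  0.20515028] [-3.14154504e+00  7.48884806e-04 -4.82563836e-04] 0.06080454402748041
(array([ 0.59853033, -0.18955906,  0.38500344]), array([-0.23506577,  0.00233748, -0.97201022])) [-2.09205503  2.09033531  0.25743113]
[279.14370353 177.24131142] [266.33625076 187.16131876] [323.3978862  292.12375644]
```

View pics/w1.png

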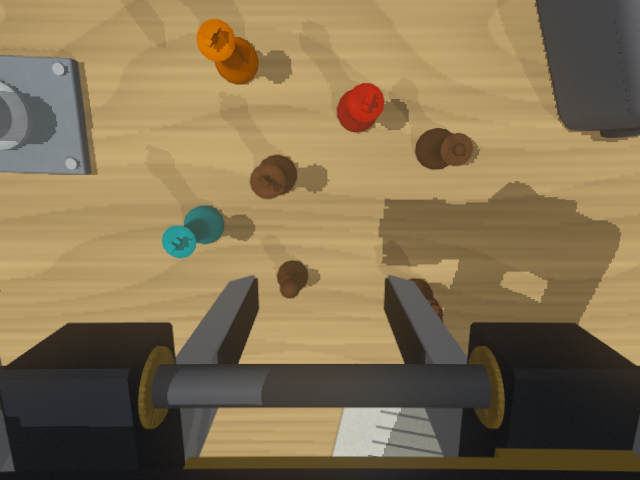

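In the wrist view the king shows its cross, with the head at about (268,181) and the foot at about (278,172). Its neighbours are teal (190,235) and pawn (291,278).

```bash
python3 - <<'E'
from h import *
m=ctrl.camera_model('wrist');im=cv2.imread('pics/w1.png')
hsv=cv2.cvtColor(im,cv2.COLOR_BGR2HSV)
c=im[145:210,240:310]
V=hsv[145:210,240:310,2]
mk=(V<112).astype(np.uint8); 
k,l,st,ce=cv2.connectedComponentsWithStats(mk)
i=1+np.argmax(st[1:,4]);print(st[i],ce[i]+[240,145])
# two axial measures: project model axis extremes
ys,xs=np.where(l==i);print('x',xs.min()+240,xs.max()+240,'y',ys.min()+145,ys.max()+145)
for P in ((.568,-.149),(.572,-.149),(.572,-.151)):
    pts=[]
    for z,r in((0.004,.019),(.075,.014)):
        for a in np.arange(0,6.28,.1): pts.append(proj(m,[P[0]+r*np.cos(a),P[1]+r*np.sin(a),z]))
    p=np.array(pts);print(P,p.min(0),p.max(0))
cv2.imwrite('pics/wc.png',cv2.resize(c,None,fx=6,fy=6))
E
```

```text
[  11   10   46   43 1330] [275.23458647 176.11428571]
x 251 296 y 155 197
(0.568, -0.149) [250.8851701 157.1974625] [298.0829403  202.49789751]
(0.572, -0.149) [250.65662975 152.85946633] [298.02172614 197.46380578]
(0.572, -0.151) [253.21943824 152.86165594] [300.10958582 197.4653346 ]
```

Request:
jog_arm(motion=[[0.022, -0.022, 0, 0, 0, 0, 0.3], [0.02, -0.02, 0, 0, 0, 0, 0.3], [0, 0, 0.03, 0, 0, 0, 0.3], [0, 0, 0.03, 0, 0, 0, 0.3], [0, 0, 0, 0, 0, 0, 0.3]])

```text
time_s: 2.15
ee_pos: [0.5693, -0.1488, 0.142]
eef_rot: [-3.14, 0.006, -0.002]
force: [-0.4, -0.6, 0.1]
grip_width: 0.0612
grip_force: 0.0
```

```bash
python3 - <<'E'
from h import *
o=ctrl.get_obs();print(o['time_s'],o['ee_pos'],o['eef_rot'],o['grip_width'])
a,m=snap('wrist','w2')
for P in ((.568,-.149),(.571,-.148),(.571,-.151)): print(P,proj(m,[*P,0]),proj(m,[*P,.075]),proj(m,[P[0],P[1]+.014,.075]),proj(m,[P[0]+.019,P[1],.004]))
E
```

```text
2.15 [ 0.56928513 -0.14883587  0.1419789 ] [-3.13976220e+00  6.01967339e-03 -1.90476194e-03] 0.061243488032776794
(0.568, -0.149) [322.90877687 231.10181969] [323.24232536 256.14769669] [301.82672391 256.14890436] [322.93841609 209.45929395]
(0.571, -0.148) [321.71630888 227.60214715] [321.71206273 251.72660683] [300.23461461 251.72815074] [321.71386253 205.81387493]
(0.571, -0.151) [325.30083824 227.6014998 ] [326.31472408 251.72643086] [304.83694504 251.7277197 ] [325.39518919 205.81273905]
```

View pics/w2.png

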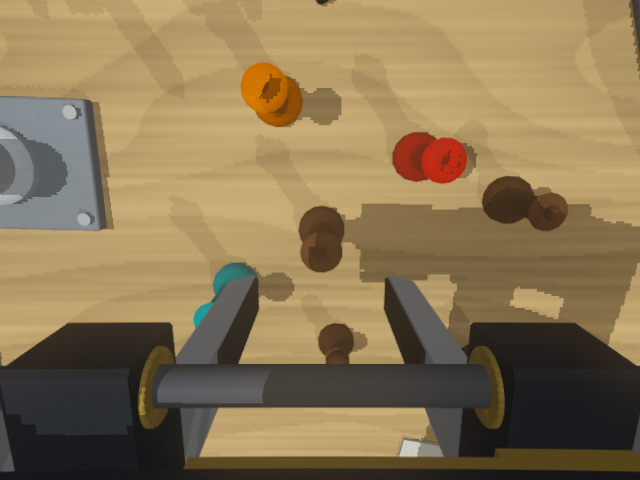

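The king's head is at (321,251) and the foot's far edge at row 206, which puts it at (0.571, -0.148). The fingers straddle it and the teal piece is clear, so I'll go down.

Request:
jog_arm(motion=[[0.002, 0, 0.03, 0, 0, 0, 0.3], [0, 0, 0.03, 0, 0, 0, 0.3], [0, 0, 0.03, 0, 0, 0, 0.3], [0, 0, 0.025, 0, 0, 0, 0.3], [0, 0, 0, 0, 0, 0, 0.3]])

```text
time_s: 2.7
ee_pos: [0.5726, -0.1487, 0.0294]
eef_rot: [-3.141, 0.003, -0.001]
force: [0.5, -0.4, 0.4]
grip_width: 0.061
grip_force: 0.0
```

Request:
jog_arm(motion=[[0, 0, 0, 0, 0, 0, 0.0], [0, 0, 0, 0, 0, 0, -0.3], [0, 0, 0, 0, 0, 0, -0.5], [0, 0, 0, 0, 0, 0, -0.6], [0, 0, 0, 0, 0, 0, -0.7]], squeeze=15)

```text
time_s: 3.2
ee_pos: [0.5739, -0.1482, 0.0311]
eef_rot: [3.141, -0.001, -0.0]
force: [0.4, -1.0, 5.3]
grip_width: 0.0256
grip_force: 15.0
```

Request:
jog_arm(motion=[[0, 0, 0, 0, 0, 0, -0.8], [0, 0, 0, 0, 0, 0, -1], [0, 0, 0, 0, 0, 0, -1], [0, 0, 0, 0, 0, 0, -1], [0, 0, 0, 0, 0, 0, -1]], squeeze=15)

```text
time_s: 3.7
ee_pos: [0.574, -0.1483, 0.0311]
eef_rot: [3.141, -0.001, -0.0]
force: [-0.4, -0.5, 6.3]
grip_width: 0.0257
grip_force: 15.0
```

The opening of 25.6 mm with an upward force means the tips are on the foot's flare. I'll open, rise and grip again.

Request:
jog_arm(motion=[[0, 0, 0, 0, 0, 0, -0.2], [0, 0, 0, 0, 0, 0, -0.2], [-0.002, 0, -0.006, 0, 0, 0, -0.2], [0, 0, -0.005, 0, 0, 0, -0.2], [0, 0, 0, 0, 0, 0, -0.2]])

```text
time_s: 4.2
ee_pos: [0.572, -0.1482, 0.0425]
eef_rot: [3.141, -0.001, -0.0]
force: [0.1, -0.7, -1.1]
grip_width: 0.0377
grip_force: 0.0
```

Request:
jog_arm(motion=[[0, 0, 0, 0, 0, 0, -0.4], [0, 0, 0, 0, 0, 0, -0.5], [0, 0, 0, 0, 0, 0, -0.6], [0, 0, 0, 0, 0, 0, -0.8], [0, 0, 0, 0, 0, 0, -1]], squeeze=15)

```text
time_s: 4.7
ee_pos: [0.5716, -0.1481, 0.0414]
eef_rot: [3.142, 0.0, -0.0]
force: [-0.2, -0.2, -0.2]
grip_width: 0.0257
grip_force: 15.0
```

```bash
python3 - <<'E'
from h import *
o=ctrl.get_obs();print(o['time_s'],o['ee_pos'],o['eef_rot'],o['grip_width'],o['grip_force'],o['force'])
b,m2=snap('side','s2')
cv2.imwrite('pics/s2c.png',cv2.resize(b[220:400,280:500,::-1],(770,590)))
E
```

```text
4.7 [ 0.57160344 -0.14809153  0.04142055] [ 3.14158257e+00  4.42797476e-05 -2.05804897e-04] 0.025653891559091622 15.000139299809234 [-0.17460036 -0.2494214  -0.24419265]
```

View pics/s2c.png

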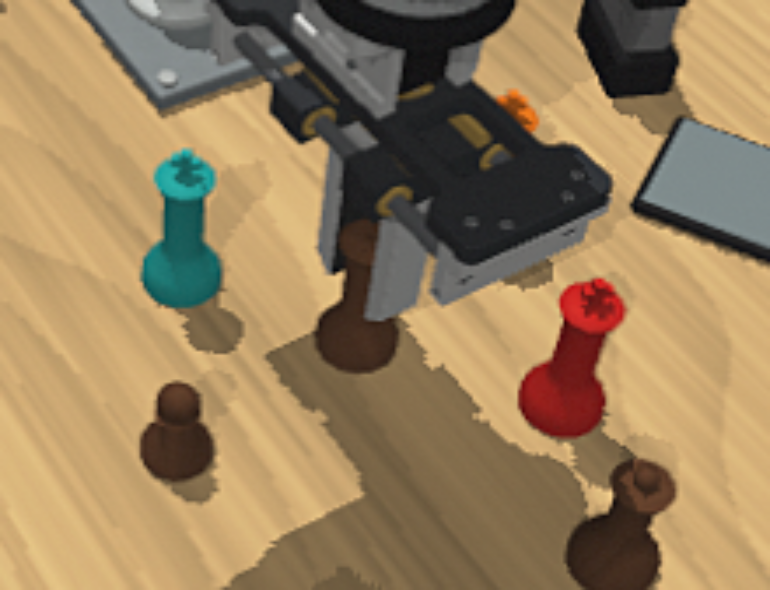

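The king is still upright between the pads and its neighbours are undisturbed. I'll lift it and carry it towards the column.

Request:
jog_arm(motion=[[0, 0, -0.01, 0, 0, 0, -1], [0, 0, -0.02, 0, 0, 0, -1], [0, 0, -0.03, 0, 0, 0, -1], [0, 0, -0.035, 0, 0, 0, -1], [0, 0, -0.035, 0, 0, 0, -1]], squeeze=20)

```text
time_s: 5.25
ee_pos: [0.5713, -0.1479, 0.1732]
eef_rot: [-3.141, 0.0, -0.0]
force: [-0.4, -0.8, -1.8]
grip_width: 0.0257
grip_force: 20.0
```

Request:
jog_arm(motion=[[0.005, -0.02, 0, 0, 0, 0, -1], [0.01, -0.035, 0, 0, 0, 0, -1], [0.01, -0.035, 0, 0, 0, 0, -1], [0.01, -0.035, 0, 0, 0, 0, -1], [0.005, -0.035, 0, 0, 0, 0, -1]])

```text
time_s: 5.75
ee_pos: [0.6119, 0.0134, 0.1719]
eef_rot: [-3.142, -0.0, -0.0]
force: [0.5, -0.3, -1.0]
grip_width: 0.0254
grip_force: 20.0
```

Request:
jog_arm(motion=[[0.005, -0.035, 0, 0, 0, 0, -1], [0.005, -0.03, 0, 0, 0, 0, -1], [0, -0.02, 0, 0, 0, 0, -1], [0, 0, 0, 0, 0, 0, -1], [0, 0, 0, 0, 0, 0, -1]])

```text
time_s: 6.25
ee_pos: [0.6215, 0.0968, 0.1717]
eef_rot: [3.141, 0.0, 0.0]
force: [-0.6, -0.2, -1.3]
grip_width: 0.0253
grip_force: 20.0
```

```bash
python3 - <<'E'
from h import *
o=ctrl.get_obs();print(o['time_s'],o['ee_pos'],o['eef_rot'],o['grip_width'],o['force'])
b,m2=snap('side','s3');w,m=snap('wrist','w3')
cv2.imwrite('pics/c3.png',cv2.hconcat([cv2.resize(b[130:270,250:410,::-1],(480,420)),cv2.resize(w[100:380,200:440,::-1],(320,373)).copy() if 0 else cv2.resize(w[100:380,200:440,::-1],(320,420))]))
e=o['ee_pos']
print('TCP-0.0414-> foot proj side',proj(m2,[e[0],e[1],e[2]-.0414]),'col',proj(m2,[.6213,.0969,.075]))
for z in(0,.075): print('wrist',proj(m,[e[0],e[1],e[2]-.0414+z]),proj(m,[.6213,.0969,.075]))
E
```

```text
6.25 [0.62148912 0.09682445 0.17170152] [3.14143635e+00 1.64127393e-04 4.11014120e-04] 0.025299848545544165 [-0.63236628 -0.15955471 -1.29166308]
TCP-0.0414-> foot proj side [331.29446119 168.23330588] col [330.57971854 192.96560013]
wrist [322.01187023 266.76837072] [321.702352   244.14410871]
wrist [322.51302844 322.56835881] [321.702352   244.14410871]
```

View pics/c3.png

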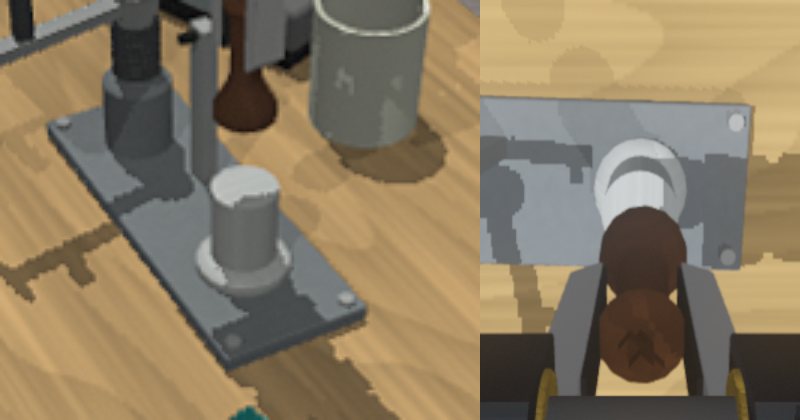

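The king hangs straight in the grip above the column, whose top is at about (331.7,191) in the side view. I'll refine the column centre from all the views.

```bash
python3 - <<'E'
from h import *
mt=ctrl.camera_model('top');ms=ctrl.camera_model('side');mw=ctrl.camera_model('wrist')
# bright top facet: side0 (no occlusion), top0
for f,m,(x0,y0,x1,y1),ths in(('side0',ms,(310,175,355,235),(165,175,185,195)),('top0',mt,(225,170,285,225),(165,175,185,195))):
    g=cv2.cvtColor(cv2.imread(f'pics/{f}.png'),cv2.COLOR_BGR2GRAY)[y0:y1,x0:x1]
    for th in ths:
        k,l,st,ce=cv2.connectedComponentsWithStats((g>th).astype(np.uint8))
        i=1+np.argmax(st[1:,4]);c,_=max(((q,cv2.contourArea(q)) for q in cv2.findContours((l==i).astype(np.uint8),0,1)[0]),key=lambda a:a[1])
        e=cv2.fitEllipse(c);u,v=e[0][0]+x0,e[0][1]+y0
        print(f,th,st[i],np.round([u,v,*e[1]],1),onz(m,u,v,.075).round(4))
    q=np.array([proj(m,[.6213+.021*np.cos(a),.0969+.021*np.sin(a),.075]) for a in np.arange(0,6.28,.1)])
    print('pred bbox',q.min(0),q.max(0))
g=cv2.cvtColor(cv2.imread('pics/w3.png'),cv2.COLOR_BGR2GRAY)
print(g[245,270:375:3]); print(g[185:240:2,320])
for z in(.02,.075):
    q=np.array([proj(mw,[.6213+.021*np.cos(a),.0969+.021*np.sin(a),z]) for a in np.arange(0,6.28,.1)]);print(z,q.min(0),q.max(0))
a=cv2.imread('pics/side0.png')[165:245,290:370];b=cv2.imread('pics/top0.png')[155:235,215:295];c=cv2.imread('pics/w3.png')[180:300,260:380]
cv2.imwrite('pics/col.png',cv2.hconcat([cv2.resize(x,(265,400) if 0 else (266,266),interpolation=cv2.INTER_CUBIC) for x in(a,b,c)]))
E
```

```text
side0 165 [ 11  10  22  14 238] [331.5 191.9  12.7  21.4] [0.6244 0.0988 0.075 ]
side0 175 [ 11  11  21  13 174] [331.3 192.1  12.3  20.5] [0.6237 0.0985 0.075 ]
side0 185 [18 22 10  2 10] [332.5 197.5   0.    1. ] [0.6177 0.084  0.075 ]Traceback (most recent call last):
  File "<stdin>", line 8, in <module>
    return _wrapfunc(a, 'argmax', axis=axis, out=out, **kwds)
    return bound(*args, **kwds)
ValueError: attempt to get argmax of an empty sequence
```

```bash
python3 - <<'E'
from h import *
mt=ctrl.camera_model('top');mw=ctrl.camera_model('wrist');x0,y0=225,170
g=cv2.cvtColor(cv2.imread('pics/top0.png'),cv2.COLOR_BGR2GRAY)[y0:225,x0:285]
for th in (140,150,155,160,165):
    k,l,st,ce=cv2.connectedComponentsWithStats((g>th).astype(np.uint8))
    if k<2: continue
    i=1+np.argmax(st[1:,4]);c=max(cv2.findContours((l==i).astype(np.uint8),0,1)[0],key=cv2.contourArea)
    e=cv2.fitEllipse(c);u,v=e[0][0]+x0,e[0][1]+y0
    print(th,st[i],np.round([u,v,*e[1]],1),onz(mt,u,v,.075).round(4))
q=np.array([proj(mt,[.6213+.021*np.cos(a),.0969+.021*np.sin(a),.075]) for a in np.arange(0,6.28,.1)])
print('pred top bbox',q.min(0),q.max(0))
g=cv2.cvtColor(cv2.imread('pics/w3.png'),cv2.COLOR_BGR2GRAY)
for r in(220,230,236): print(r,g[r,276:370:2])
print(g[185:240:2,320])
for z in(.012,.025,.075):
    q=np.array([proj(mw,[.6213+.021*np.cos(a),.0969+.021*np.sin(a),z]) for a in np.arange(0,6.28,.1)]);print(z,q.min(0),q.max(0))
E
```

```text
140 [ 12  11  26  31 520] [249.  194.   23.2  29.3] [0.6193 0.097  0.075 ]
150 [ 13  11  24  24 465] [249.1 192.9  22.4  24.8] [0.6213 0.097  0.075 ]
155 [ 13  12  24  23 447] [249.2 192.9  22.1  24. ] [0.6213 0.0968 0.075 ]
160 [ 13  12  23  23 435] [249.1 192.9  21.8  23.5] [0.6212 0.0969 0.075 ]
165 [ 13  12  23  23 420] [249.2 192.8  21.6  23. ] [0.6213 0.0967 0.075 ]
pred top bbox [236.52637505 180.44417199] [261.7277935  205.30975016]
220 [105 151 152 146 140 172 193 193 197 200 185 128 144 199 208 209 210 208
 207 206 207 209 209 206 205 205 206 204 206 205 204 127 109 108 142 146
 147 145 144 118 104 104 106 105 107 106 104]
230 [152 152 152 151 151 175 195 200 206 197 204 205 209 208 208 210 209 208
 206 206 207 209 209 206 204 206 206 205 206 205 204 145 148 150 148 136
 147 145 142 122 104 103 103 103 104 104 105]
236 [151 152 152 151 152 155 194 196 203 204 204 206 209 207 208 209 209 207
 207 206 207 210 208 187 180 192 205 204 206 204 203 146 148 150 148 147
 147 146 137 102 103 103 103 104 104 102 102]
[142 142 142 137 185 189 194 200 202 181 116 116 115 115 147 210 209 210
 210 210 209 209 209 209 209 209 172  63]
0.012 [297.47882629 203.07002184] [345.04499472 249.7210524 ]
0.025 [296.59287952 205.29240916] [345.95591274 253.6119452 ]
0.075 [292.45448396 215.70309027] [350.21116005 271.73077495]
```

Request:
jog_arm(motion=[[0.001, -0.001, 0.01, 0, 0, 0, -1], [0, 0, 0.02, 0, 0, 0, -1], [0, 0, 0.015, 0, 0, 0, -1], [0, 0, 0.006, 0, 0, 0, -1], [0, 0, 0, 0, 0, 0, -1]])

```text
time_s: 6.85
ee_pos: [0.6223, 0.0976, 0.1194]
eef_rot: [3.141, 0.002, -0.001]
force: [0.5, -0.2, -0.7]
grip_width: 0.0258
grip_force: 20.0
```

Request:
jog_arm(motion=[[0, 0, 0.002, 0, 0, 0, -1], [0, 0, 0.001, 0, 0, 0, -1], [0, 0, 0, 0, 0, 0, -1]])

```text
time_s: 7.15
ee_pos: [0.6228, 0.098, 0.1178]
eef_rot: [-3.142, -0.001, -0.0]
force: [-0.9, -0.4, -0.4]
grip_width: 0.0252
grip_force: 20.0
```

Request:
jog_arm(motion=[[0, 0, 0.001, 0, 0, 0, -1], [0, 0, 0, 0, 0, 0, -1]])

```text
time_s: 7.35
ee_pos: [0.6227, 0.0979, 0.1165]
eef_rot: [-3.142, -0.0, -0.0]
force: [-0.1, 0.5, -0.9]
grip_width: 0.0252
grip_force: 20.0
```

Request:
jog_arm(motion=[[0, 0, 0.001, 0, 0, 0, -1], [0, 0, 0, 0, 0, 0, -1]])

```text
time_s: 7.55
ee_pos: [0.6231, 0.0979, 0.1164]
eef_rot: [-3.142, -0.002, -0.0]
force: [-1.1, -1.0, 4.2]
grip_width: 0.0252
grip_force: 20.0
```

```bash
python3 - <<'E'
from h import *
b,m2=snap('side','s4');w,m=snap('wrist','w4');t,_=snap('top','t4')
cv2.imwrite('pics/c4.png',cv2.hconcat([cv2.resize(b[130:250,270:390,::-1],(400,400)),cv2.resize(w[180:300,260:380,::-1],(400,400))]))
E
```

```text
(no output)
```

View pics/c4.png

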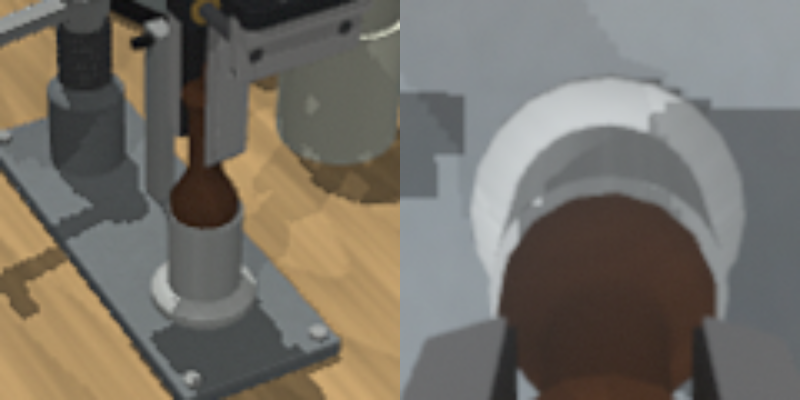

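The king stands on the column: rim gaps are about 2–3 mm ahead and 0.5–2 mm at the sides, so it's centred to about 1 mm. I'll ease off and release.

Request:
jog_arm(motion=[[0, 0, -0.001, 0, 0, 0, -1], [0, 0, 0, 0, 0, 0, -0.45], [0, 0, 0, 0, 0, 0, -0.3], [0, 0, 0, 0, 0, 0, 0.0], [0, 0, 0, 0, 0, 0, 0.3]])

```text
time_s: 8.2
ee_pos: [0.6226, 0.0979, 0.1164]
eef_rot: [-3.142, 0.0, -0.0]
force: [-0.2, -0.0, -0.2]
grip_width: 0.0458
grip_force: 0.0
```

Request:
jog_arm(motion=[[0, 0, 0, 0, 0, 0, 0.3], [0, 0, -0.02, 0, 0, 0, 0.3], [0, 0, -0.03, 0, 0, 0, 0.3], [0, 0, -0.04, 0, 0, 0, 0.3], [0, 0, -0.04, 0, 0, 0, 0.3]])

```text
time_s: 8.7
ee_pos: [0.6224, 0.0979, 0.2477]
eef_rot: [3.142, 0.001, -0.0]
force: [-0.1, -0.4, 0.7]
grip_width: 0.0612
grip_force: 0.0
```

Request:
jog_arm(motion=[[-0.04, 0, 0, 0, 0, 0, 0.3], [-0.05, 0, 0, 0, 0, 0, 0.3], [-0.04, 0, 0, 0, 0, 0, 0.3], [-0.03, -0.04, 0, 0, 0, 0, 0.1], [0, 0, 0, 0, 0, 0, 0.1]])

```text
time_s: 9.2
ee_pos: [0.4602, 0.1404, 0.2473]
eef_rot: [-3.141, -0.001, 0.002]
force: [0.3, -0.3, 0.0]
grip_width: 0.0524
grip_force: 0.0
```

```bash
python3 - <<'E'
from h import *
o=ctrl.get_obs();print(o['time_s'],o['ee_pos'],o['eef_rot'],o['grip_width'],o['force'])
b,ms=snap('side','s5');w,mw=snap('wrist','w5');t,mt=snap('top','t5')
cv2.imwrite('pics/c5.png',cv2.hconcat([cv2.resize(b[90:250,200:400,::-1],(400,320)),cv2.resize(w[:,:,::-1],(400,320))]))
for P in([.6227,.0978,.075],[.5405,.244,.19],[.5405,.244,.13],[.6243,.2443,.138]): print(P,'side',proj(ms,P).round(1),'wrist',proj(mw,P).round(1),'top',proj(mt,P).round(1))
E
```

```text
9.2 [0.46018624 0.14044814 0.2473367 ] [-3.14060595e+00 -1.17878405e-03  2.42888347e-03] 0.05241379017704287 [ 0.34590316 -0.31745567  0.0109376 ]
[0.6227, 0.0978, 0.075] side [331.  192.5] wrist [374.5  28.5] top [248.6 192. ]
[0.5405, 0.244, 0.19] side [251.5 112.3] wrist [142.  127.4] top [129.3 232.3]
[0.5405, 0.244, 0.13] side [254.2 140.6] wrist [178.7 131.2] top [145.8 236.8]
[0.6243, 0.2443, 0.138] side [293.6 125.3] wrist [162.2  -4.1] top [146.2 181.8]
```

View pics/c5.png

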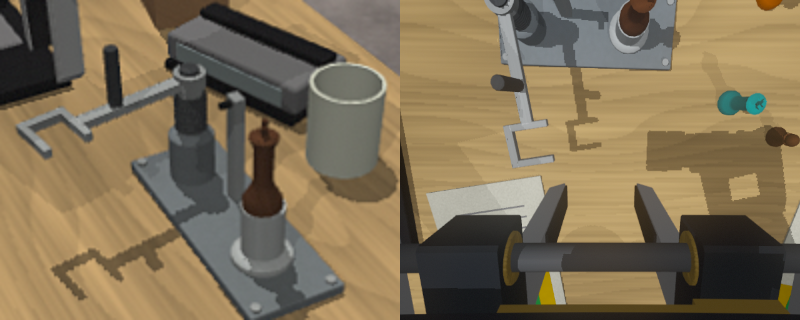

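The king stands alone on the column with the arm still parked. The pin is at about (160,126) in the wrist view and (255,113) at its top in the side view. I'll triangulate it.

```bash
python3 - <<'E'
from h import *
ms,mt,mw=[ctrl.camera_model(n) for n in('side','top','wrist')]
R={}
for f,m,(x0,y0,x1,y1) in(('side0',ms,(240,100,275,138)),('top0',mt,(128,224,162,246)),('w5',mw,(145,108,200,140))):
    g=cv2.cvtColor(cv2.imread(f'pics/{f}.png'),cv2.COLOR_BGR2GRAY)[y0:y1,x0:x1]
    k,l,st,ce=cv2.connectedComponentsWithStats((g<70).astype(np.uint8))
    i=1+np.argmax(st[1:,4]);print(f,st[i]+[x0,y0,0,0,0],ce[i]+[x0,y0])
    q=[]
    for P in((.5405,.232),):
        p=np.array([proj(m,[P[0]+.007*np.cos(a),P[1]+.007*np.sin(a),z]) for z in(.133,.19) for a in np.arange(0,6.28,.2)]);print('pred',p.min(0).round(1),p.max(0).round(1),p.mean(0).round(1))
    print(onz(m,*(ce[i]+[x0,y0]),.161).round(4))
E
```

```text
side0 [252 113   9  25 177] [255.85310734 125.1920904 ]
pred [250.3 113.2] [260.5 144.4] [255.5 128.7]
[0.5469 0.2446 0.161 ]
top0 [134 228  25  13 212] [145.72169811 234.14622642]
pred [132.9 227.4] [157.5 241.2] [145.4 234.4]
[0.5412 0.2322 0.161 ]
w5 [154 112  44  26 680] [178.70882353 126.43823529]
pred [147.8 117.4] [201.5 143.2] [175.9 131.4]
[0.5439 0.2312 0.161 ]
```

Request:
jog_arm(motion=[[0.03, -0.03, 0, 0, 0, 0, 0.1], [0.03, -0.031, 0, 0, 0, 0, 0.1], [0.022, -0.03, 0, 0, 0, 0, 0.1], [0, 0, 0, 0, 0, -0.08, 0.1], [0, 0, 0, 0, 0, -0.08, 0.1]])

```text
time_s: 9.85
ee_pos: [0.5458, 0.2287, 0.2449]
eef_rot: [3.141, 0.002, 0.163]
force: [-0.1, 0.0, -0.1]
grip_width: 0.0511
grip_force: 0.0
```

```bash
python3 - <<'E'
from h import *
o=ctrl.get_obs();print(o['ee_pos'],o['eef_rot'])
w,m=snap('wrist','w6');x0,y0=230,200
g=cv2.cvtColor(w,cv2.COLOR_RGB2GRAY)
k,l,st,ce=cv2.connectedComponentsWithStats((g[220:345,255:385]<75).astype(np.uint8))
for i in range(1,k):
    if st[i,4]>40: print(st[i]+[255,220,0,0,0],(ce[i]+[255,220]).round(1))
for P in((.5425,.2315),):
    p=np.array([proj(m,[P[0]+.007*np.cos(a),P[1]+.007*np.sin(a),z]) for z in(.133,.19) for a in np.arange(0,6.28,.2)]);print('pred',p.min(0).round(1),p.max(0).round(1),p.mean(0).round(1))
E
```

```text
[0.54582616 0.22874351 0.24493458] [3.14112583e+00 1.96094997e-03 1.62649140e-01]
[302 233  20  39 605] [312.4 252.2]
[255 279  13  66 553] [260.5 308.8]
[375 279  10  60 416] [379.9 304.8]
pred [306.5 233.6] [328.8 275.2] [318.  253.3]
```

Request:
jog_arm(motion=[[-0.002, -0.004, 0.02, 0, 0, 0, 0.1], [0, 0, 0.035, 0, 0, 0, 0.1], [0, 0, 0.03, 0, 0, 0, 0.1], [0, 0, 0.015, 0, 0, 0, 0.1], [0, 0, 0, 0, 0, 0, 0.1]])

```text
time_s: 10.4
ee_pos: [0.5417, 0.2315, 0.1439]
eef_rot: [3.141, 0.004, 0.157]
force: [0.7, 0.8, -0.1]
grip_width: 0.0522
grip_force: 0.0
```

Request:
jog_arm(motion=[[0, 0, 0, 0, 0, 0, -0.3], [0, 0, 0, 0, 0, 0, -0.5], [0, 0, 0, 0, 0, 0, -0.8], [0, 0, 0, 0, 0, 0, -1], [0, 0, 0, 0, 0, 0, -1]], squeeze=15)

```text
time_s: 10.9
ee_pos: [0.5421, 0.2328, 0.1469]
eef_rot: [-3.141, -0.001, 0.16]
force: [-2.4, 3.4, 1.7]
grip_width: 0.0154
grip_force: 1.5
```

Request:
jog_arm(motion=[[0, 0, 0, 0, 0, 0, -1], [0, 0, 0, 0, 0, 0, -1], [0.0002, 0.005, 0, 0, 0, -0.06, -1], [0.0004, 0.0085, 0, 0, 0, -0.1, -1], [0.0004, 0.0085, 0, 0, 0, -0.1, -1]], squeeze=25)

```text
time_s: 11.4
ee_pos: [0.5484, 0.2118, 0.1469]
eef_rot: [-3.141, -0.001, 0.424]
force: [1.2, 5.2, 2.1]
grip_width: 0.0136
grip_force: 25.0
```

Request:
jog_arm(motion=[[0.0004, 0.0085, 0, 0, 0, -0.1, -1], [0.0004, 0.0085, 0, 0, 0, -0.1, -1], [0.0004, 0.0085, 0, 0, 0, -0.1, -1], [0.0004, 0.0085, 0, 0, 0, -0.1, -1], [0, 0, 0, 0, 0, 0, -1]])

```text
time_s: 11.9
ee_pos: [0.5684, 0.1838, 0.1469]
eef_rot: [3.142, -0.001, 0.821]
force: [-2.7, 4.0, 6.5]
grip_width: 0.0138
grip_force: 25.0
```

Request:
jog_arm(motion=[[0.0004, 0.0085, 0, 0, 0, -0.1, -1], [0.0004, 0.0085, 0, 0, 0, -0.1, -1], [0.0004, 0.0085, 0, 0, 0, -0.1, -1], [0.0003, 0.0068, 0, 0, 0, -0.08, -1], [0, 0, 0, 0, 0, 0, -1]])

```text
time_s: 12.4
ee_pos: [0.5952, 0.1668, 0.1469]
eef_rot: [-3.141, -0.0, 1.2]
force: [-4.4, 1.6, 8.3]
grip_width: 0.0137
grip_force: 25.0
```

```bash
python3 - <<'E'
from h import *
o=ctrl.get_obs();print(o['ee_pos'],o['eef_rot'],o['force'])
b,ms=snap('side','s7')
cv2.imwrite('pics/c7.png',cv2.resize(b[90:250,240:400,::-1],(600,600)))
E
```

```text
[0.59524726 0.16682899 0.1468522 ] [-3.14142034e+00 -8.86164893e-05  1.19952720e+00] [-4.39536474  1.62186823  8.33994112]
```

View pics/c7.png

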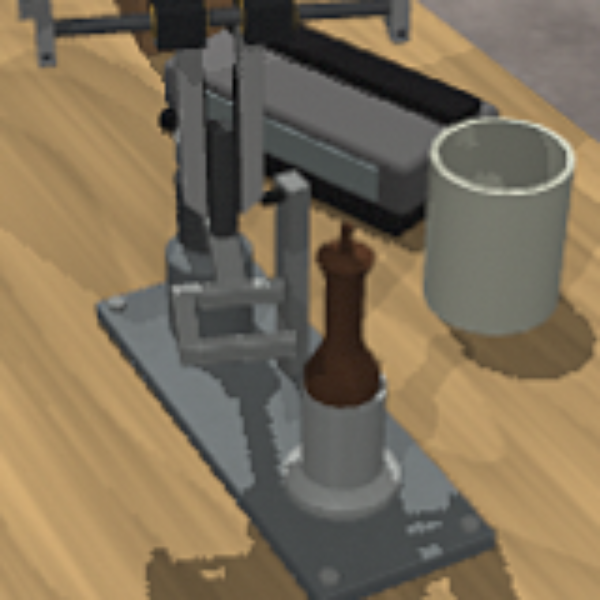

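The fork is about to enter with both prongs straddling the king's stem line, and the king is standing. I'll continue slowly.

Request:
jog_arm(motion=[[0.0003, 0.0068, 0, 0, 0, -0.08, -1], [0.0003, 0.0068, 0, 0, 0, -0.08, -1], [0.0003, 0.0068, 0, 0, 0, -0.08, -1], [0.0001, 0.0042, 0, 0, 0, -0.05, -1], [0, 0, 0, 0, 0, 0, -1]])

```text
time_s: 12.95
ee_pos: [0.619, 0.1611, 0.1469]
eef_rot: [-3.141, 0.001, 1.488]
force: [-5.1, -1.1, 7.6]
grip_width: 0.0137
grip_force: 25.0
```

Request:
jog_arm(motion=[[0.0001, 0.0042, 0, 0, 0, -0.05, -1], [0, 0.0025, 0, 0, 0, -0.03, -1], [0, 0, 0, 0, 0, 0, -1], [0, 0, 0, 0, 0, 0, -1]])

```text
time_s: 13.35
ee_pos: [0.6251, 0.1608, 0.1469]
eef_rot: [-3.14, 0.001, 1.567]
force: [-7.3, -1.3, 8.2]
grip_width: 0.0136
grip_force: 25.0
```

Request:
jog_arm(motion=[[0, 0.001, 0, 0, 0, 0, -1], [0, 0.001, 0, 0, 0, 0, -1], [0, 0, 0, 0, 0, 0, -1]])

```text
time_s: 13.65
ee_pos: [0.6256, 0.1608, 0.1468]
eef_rot: [-3.136, 0.001, 1.567]
force: [-21.6, -4.0, 13.7]
grip_width: 0.0136
grip_force: 25.0
```

Request:
jog_arm(motion=[[0, 0.001, 0, 0, 0, 0, -1], [0, 0.001, 0, 0, 0, 0, -1], [0, 0, 0, 0, 0, 0, -1]])

```text
time_s: 13.95
ee_pos: [0.6261, 0.1608, 0.1467]
eef_rot: [-3.132, 0.002, 1.567]
force: [-36.9, -5.5, 18.5]
grip_width: 0.0135
grip_force: 25.0
```

The arm is at its stop, since force rises without motion. I'll back off a little to a moderate push and check the king.

Request:
jog_arm(motion=[[0, -0.002, 0, 0, 0, 0, -1], [0, 0, 0, 0, 0, 0, -1], [0, 0, 0, 0, 0, 0, -1]])

```text
time_s: 14.25
ee_pos: [0.6256, 0.1608, 0.1468]
eef_rot: [-3.136, 0.002, 1.567]
force: [-20.8, -3.9, 12.2]
grip_width: 0.0131
grip_force: 25.0
```

```bash
python3 - <<'E'
from h import *
b,ms=snap('side','s8')
cv2.imwrite('pics/c8.png',cv2.resize(b[90:250,240:400,::-1],(600,600)))
E
```

```text
(no output)
```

View pics/c8.png

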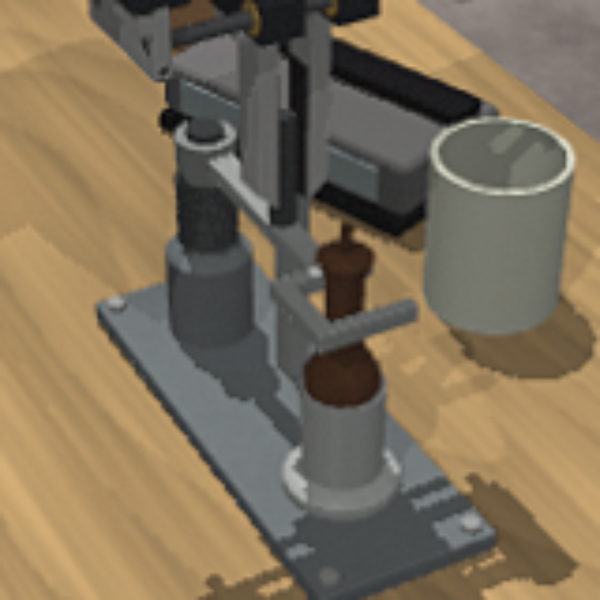

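The fork is round the stem, the king stands unmoved at the same pixels as before, and the arm is held at its stop. Handing in.

```bash
python3 -c "
from station import ctrl
print(ctrl.hand_in())"
```

```text
the job is handed in; nothing more can be done
None
```

I handed the job in at about 14 s with the king upright and roughly centred on the column, the fork round its stem, and the gripper holding the arm at its stop (about 20 N); the hand-in returned no verdict.

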